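Gauge a bushing, load the cassette and unclip it from its dock

TASK

Take the brass bushing with the wider bore, slide it right down over the upright gauge pin to prove that it fits, then set it right down over the post in the middle of the cassette and let it go there; leave the narrow-bored bushing standing on the bench and do not disturb the carton, jar and spool. Then pinch the cassette's two side catches fully in towards each other, lift the cassette clear of its dock and finish while still holding it by both catches, level and still, with its underside 10 cm or more above the bench and the bushing still on its post.

Things in the scene. Friction and masses are not known exactly. Their poses are not given: they have to be found in the camera images.
- dock: Fixed aluminium dock, 124 (x) by 88 (y) by 30 mm high; origin at the centre of its underside. Floor 8 mm thick. Along x on both sides a rail 104 mm long, inner faces y = +-32 mm, top 30 mm above the bench, with a slot under a ledge (underside 23.5 mm up). End stops at x = +-51.5 mm, 14 mm high. Turned up to 0.35 rad; may change places with the gauge.
- dock_seat (a point): Centre of the dock's floor, 8 mm above the bench: the cassette's underside rests here, axes as the dock's.
- cassette: Loose grey cassette, about 0.28 kg, clipped in the dock at the dock's yaw (1.5 mm play); origin at the centre of its underside. Base 100 (x) by 61 (y) by 8 mm; a tapered steel post, 13 mm diameter, 24 mm tall, stands in its middle between two ears: inner faces y = +-21 mm, 30 mm wide (x), tops at 62 mm. Open along x: fingers closing along x can set a bushing on the post.
- cassette_seat (a point): Where the post meets the cassette's base, 8 mm above the cassette's underside: a loaded bushing's underside rests here. Axes as the cassette's.
- catch_left_pad (a point): Outer face of the black sprung catch on the cassette's +y side: x = 0, y = 34 mm, 46 mm above the cassette's underside. Its paddle is 26 mm wide (x), from 26 to 64 mm above the underside. Fingers closing along y press both paddles from outside: 68 mm over both when out, 58 fully in. Keep fingertips above the rail (30 mm above the bench).
- catch_right_pad (a point): The same on the cassette's -y side (y = -34 mm).
- catch_left (a joint): Travel of the +y catch inwards: 0 = sprung out, its tooth under the dock's ledge, so the cassette cannot be lifted; 0.005 m = fully in (2 N to start, 6 N fully in). The tooth clears the ledge from about 0.0035 m.
- catch_right (a joint): The same for the -y catch.
- gauge: Fixed dark steel foot 70 by 70 by 12 mm on the bench, carrying an upright steel gauge pin 14 mm in diameter and 44 mm tall with a tapered tip (top 56 mm above the bench); origin at the centre of its underside.
- gauge_seat (a point): Foot of the pin, on the pin's axis, at the foot's top, 12 mm above the bench: a bushing fully down on the pin rests its underside here.
- bushing_a: The bushing that fits: loose brass tube standing upright on the bench, 28 mm outside diameter, 36 mm tall, bore 17 mm through, about 0.12 kg; origin at the centre of its underside, z up its axis. It lies right of the other things; the two bushings may change places.
- bushing_b: The narrow bushing: outside the same as bushing_a, but its bore is 9 mm, too tight for the pin and the post; about 0.16 kg. Origin at the centre of its underside.
- carton: Bystander: cardboard carton 70 by 90 by 45 mm, beyond the work. Origin at the centre of its underside.
- jar: Bystander: small white jar, 52 mm in diameter, 65 mm tall, beyond the work. Origin at the centre of its underside.
- spool: Bystander: steel-grey spool of solder, 52 mm in diameter, 40 mm tall, standing at the left, towards the robot. Origin at the centre of its underside.
There are look-alikes about, which are no part of the job. What is shaped like the cassette but orange, pink or purple is not meant.

How it is judged:
By the outcome, as a careful person would: the job done as asked, in the order asked, and still so for the second after the job is handed in, while the arm keeps its last pose, push and grip.
It also fails if it takes over 64 s, if anything falls off the work surface, if the arm or the gripper's body presses on something with over 40 N, if the wrist force passes 120 N, or if a joint passes its speed limit or range.

ROBOT

A 6-joint arm with a two-finger parallel gripper is mounted at the origin on the work surface. World frame = base frame: x ahead of the robot, y to its left, z up, the work surface at z = 0. Lengths are in mm, angles in rad, forces in N, time in s.
With the tool pointing down it reaches from about 275 to 1000 mm from the base axis. Payload 8.4 kg.
Tool frame: the origin (TCP) lies on the centre line of the jaws, within the pads' length; the fingertips stand 25 mm ahead of it and the grasp point (between the pads) lies 6 mm ahead of it; z points along the fingers, y is the line along which they close (so a half turn about z gives the same grasp; the last joint's range is limited). The gripper opens to 85 mm and grips with 20 to 120 N. Pads are 22 mm wide; open, the fingers measure 114 mm over their backs; the gripper's body (76 mm by 85 mm) begins 54 mm behind the grasp point. The pads swing forward as they close: fully open they stand 13 mm farther back than shut.
Start: joints at [-1.285, 0.353, 1.633, -0, 1.155, -0.002], TCP at [177.401, -599.297, 256.281] pointing down, gripper open.
Joint ranges: [-2.63, 2.63], [-0.92, 2.1], [0.06, 2.66], [-1.3, 4.44], [0, 2.69], [-3.02, 3.02]. Speed limits (rad/s): [2.22, 2.22, 2.79, 3.14, 3.14, 3.14].

INTERFACE

Orientations are given as [roll, pitch, yaw] about the fixed x, y, z axes, in that order (R = Rz(yaw) Ry(pitch) Rx(roll)).
In Python, from rig import r gives the robot as it stands.
- The arm moves only by the shell command python3 -m jog 'ROWS' [FORCE]. ROWS is JSON, a list of rows, each a list of 3 entries, a list of its own where there are three numbers: the turn, a rotation vector about the tool's x, y, z in rad, then the shift along the tool's x, y, z in m, then the opening, from -1 (shut) to 1 (fully open). In form: [[[rx, ry, rz], [x, y, z], gripper], ...]. A call has 1 to 12 rows; each row shifts and turns the commanded pose from where the row before left it, along the tool's axes as they then stand; what a row does not reach is not made up. A row lasts 1/10 s, in which the tool goes at most 50 mm and 8.59 degrees, less where a joint would pass 70% of its speed; a pose out of reach is approached as far as the arm can. A call with a gripper value outside its range is refused whole. The fingers move at their own pace and stop on an object; FORCE is the grip in N (left out, the last holds). Time passes only in rows, so rows that do not move let the fingers close. It gives the time, the measured TCP pose, the force, the opening and the grip force at its end, in the units of the state.
- r.sense(): the state, without advancing time (a new reading comes with each control period).
- r.grab_frame(name): name is "scene" or "top" or "wrist"; returns the picture (384x512x3 uint8, red, green, blue); there is no depth.
- r.camera_params(name): a dict with "fx", "fy", "cx", "cy" (pixels), "k1" (the pictures are not rectified: a ray, as slopes to the right and down, at radius r is drawn at 1 + k1 r^2 times it, then the intrinsics apply), "rvec" (rotation vector, rad) and "tvec" (3), from world to camera coordinates, as OpenCV has them; the wrist camera has in their place "hand_eye" (4x4, takes a point from camera to tool coordinates, whose origin is the TCP and whose axes are the flange's). Camera axes: x right, y down, z forward; pixel columns grow to the right and rows downward; lengths in mm; the calibration is good to about 2 mm. A picture is of the moment at which its call begins: read the wrist's pose just before it. camera_params takes no time and is no camera call.
- r.sign_off(): hands the job in; it is judged then, once.
The state is a dict: "clock": time; "qpos": joint angles; "qvel": joint speeds; "joint_efforts": joint torques, N m; "eef_pos": TCP position; "tcp_rot": TCP orientation; "contact_force": force on the tool from outside, world axes, zero at the start; "wrist_torque": the same for the moment, N m; "opening": opening from 0.0 (shut) to 1.0 (fully open); "grasp_force": force on a finger pad.
Only numpy, scipy, OpenCV 4.12 (cv2) and the standard library are available. Lean on these libraries where they do the work, as an engineer would, in place of code of your own. Each camera call takes 0.05 s, during which the arm holds its last target. There are 200 camera calls.

## Working session

There is one attempt and no reset: what is moved stays moved. The work goes in short steps, Python scripts to look and compute and a shell command to move; the robot and the scene stay as the last step left them, time stands still between calls to the robot, and variables do not carry over. Pictures are saved under pics/ and viewed, at most 14 in all, crops included, and the job is handed in when it is done.

```bash
mkdir -p pics; ls; python3 - <<'E'
from rig import r
import cv2,numpy as np
s=r.sense();print({k:np.round(v,3).tolist() for k,v in s.items()})
for n in("top","scene","wrist"):
    print(n,{k:np.round(v,4).tolist() for k,v in r.camera_params(n).items()})
ims=[r.grab_frame(n) for n in("top","scene")]
for n,i in zip(("top","scene"),ims): cv2.imwrite(f"pics/{n}0.png",i[:,:,::-1])
cv2.imwrite("pics/t0.png",cv2.resize(ims[0],(800,600),interpolation=2)[:,:,::-1])
cv2.imwrite("pics/s0.png",cv2.resize(ims[1],(800,600),interpolation=2)[:,:,::-1])
E
```

```text
pics
{'clock': 0.0, 'qpos': [-1.285, 0.354, 1.634, 0.0, 1.155, -0.002], 'qvel': [0.0, 0.002, 0.0, 0.002, -0.001, -0.001], 'joint_efforts': [0.002, -60.525, -34.207, 0.0, 0.009, -0.0], 'eef_pos': [177.259, -598.864, 255.544], 'tcp_rot': [-3.14, -0.0, 0.288], 'contact_force': [-0.175, -0.183, 0.243], 'wrist_torque': [-0.007, -0.011, -0.024], 'grasp_force': 0.0, 'opening': 1.003}
top {'fx': 491.8138, 'fy': 491.8138, 'cx': 254.6414, 'cy': 190.2392, 'k1': -0.1659, 'rvec': [2.1593, -2.2039, 0.0934], 'tvec': [27.1054, 558.5954, 1428.6142]}
scene {'fx': 363.1285, 'fy': 363.1285, 'cx': 254.2115, 'cy': 197.0176, 'k1': -0.0694, 'rvec': [1.8941, 1.1173, -0.6044], 'tvec': [-321.8912, -197.4562, 1499.1059]}
wrist {'fx': 302.5039, 'fy': 302.5039, 'cx': 257.8636, 'cy': 192.9685, 'k1': -0.0607, 'hand_eye': [[-0.0006, -0.9495, -0.3138, 80.5467], [1.0, -0.0006, 0.0, 0.9589], [-0.0002, -0.3138, 0.9495, -118.0835], [0.0, 0.0, 0.0, 1.0]]}
```

View pics/t0.png

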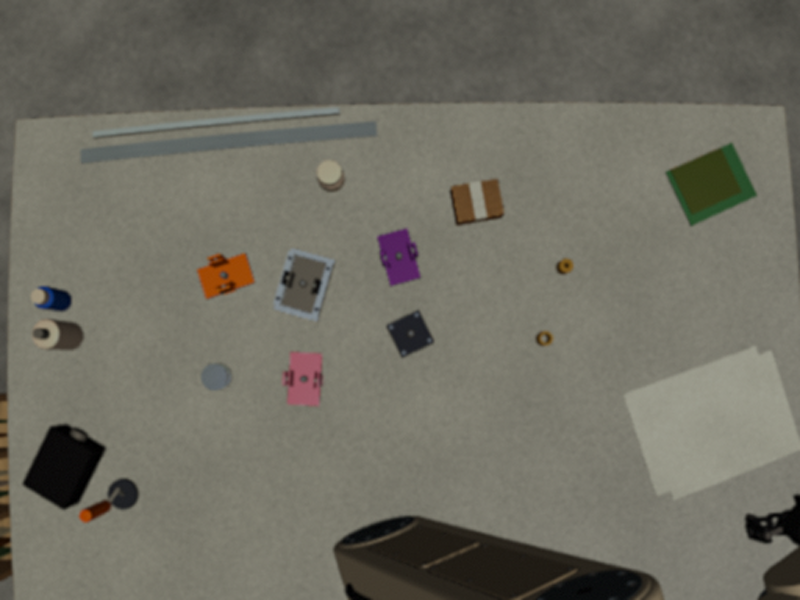

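View pics/s0.png

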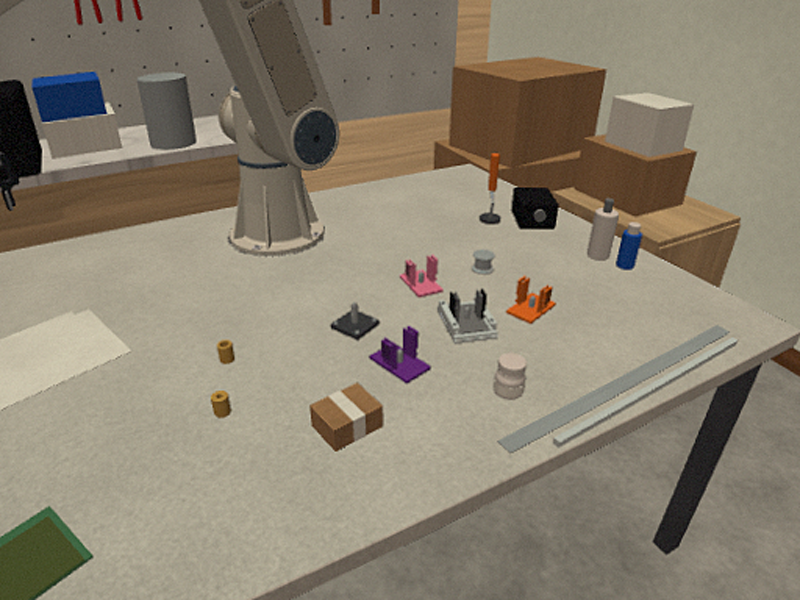

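The top view shows two brass bushings at (545,338) and (566,266). The grey cassette is in its dock at (304,284), and the gauge is at (410,333). The orange, purple and pink cassettes are decoys. I'll compute rough positions from these.

```bash
cat > h.py <<'E'
from rig import r
import cv2,numpy as np
from scipy.spatial.transform import Rotation as R
def cam(name,s=None):
    p=r.camera_params(name)
    if name=="wrist":
        s=s or r.sense(); T=np.eye(4);T[:3,:3]=R.from_euler('xyz',s['tcp_rot']).as_matrix();T[:3,3]=s['eef_pos']
        C=T@np.array(p['hand_eye']);return p,C[:3,:3],C[:3,3]
    M=R.from_rotvec(p['rvec']).as_matrix().T
    return p,M,-M@np.array(p['tvec'])
def cast(c,uv,z):
    p,M,o=c;uv=np.atleast_2d(np.float64(uv))
    K=np.array([[p['fx'],0,p['cx']],[0,p['fy'],p['cy']],[0,0,1]])
    n=cv2.undistortPoints(uv[:,None],K,np.array([p['k1'],0,0,0,0]))[:,0]
    d=np.c_[n,np.ones(len(n))]@M.T
    return o+d*((z-o[2])/d[:,2])[:,None]
def proj(c,X):
    p,M,o=c;q=(np.atleast_2d(X)-o)@M;n=q[:,:2]/q[:,2:];n=n*(1+p['k1']*(n**2).sum(1))[:,None]
    return n*[p['fx'],p['fy']]+[p['cx'],p['cy']]
def shot(name,fn):
    s=r.sense();im=r.grab_frame(name)[:,:,::-1].copy();cv2.imwrite(f"pics/{fn}.png",im);return cam(name,s),im,s
def totool(s,d): # world displacement -> tool axes
    return R.from_euler('xyz',s['tcp_rot']).as_matrix().T@np.array(d)
E
python3 - <<'E'
from h import *
c=cam("top")
for n,u,z in [("bush1",(545,338),36),("bush2",(566,266),36),("gauge",(410,333),12),("dock",(304,284),16),("carton",(477,202),45),("jar",(330,172),65),("spool",(216,376),40),("pink",(304,379),10),("purple",(399,256),10)]:
    print(n,cast(c,np.array(u)*.64,z).round())
c=cam("scene")
for n,u,z in [("bush",(226,343),36),("bush",(221,395),36),("gaugetop",(354,305),56)]: print(n,cast(c,np.array(u)*.64,z).round())
E
```

```text
bush1 [[ 476. -259.   36.]]
bush2 [[ 611. -304.   36.]]
gauge [[491.  -6.  12.]]
dock [[589. 194.  16.]]
carton [[ 735. -137.   45.]]
jar [[793. 138.  65.]]
spool [[417. 359.  40.]]
pink [[408. 197.  10.]]
purple [[639.  12.  10.]]
bush [[ 481. -255.   36.]]
bush [[ 618. -300.   36.]]
gaugetop [[503.  -9.  56.]]
```

```bash
python3 -m jog '[[[0,0,0.144],[0,0,0],1],[[0,0,0.144],[0,0,0],1],[[0,0,0],[0.039,-0.03,0],1],[[0,0,0],[0.039,-0.03,0],1],[[0,0,0],[0.039,-0.03,0],1],[[0,0,0],[0.039,-0.03,0],1],[[0,0,0],[0.039,-0.03,0],1],[[0,0,0],[0.039,-0.03,0],1],[[0,0,0],[0.039,-0.03,0],1],[[0,0,0],[0.039,-0.03,0],1],[[0,0,0],[0.039,-0.03,0],1],[[0,0,0],[0.039,-0.03,0],1]]' 60
python3 - <<'E'
from h import *
c,im,s=shot("wrist","w1");print(s['eef_pos'],s['tcp_rot'])
cv2.imwrite("pics/w1b.png",cv2.resize(im,(800,600),interpolation=2))
E
```

```text
clock: 1.3
eef_pos: [568.7, -297.7, 256.0]
tcp_rot: [-3.141, 0.0, -0.0]
contact_force: [0.4, -0.6, -0.5]
opening: 1.005
grasp_force: 0.0
[ 568.70963999 -297.74561406  256.03192036] [-3.14145559e+00  4.26873161e-04 -1.14862526e-04]
```

View pics/w1b.png

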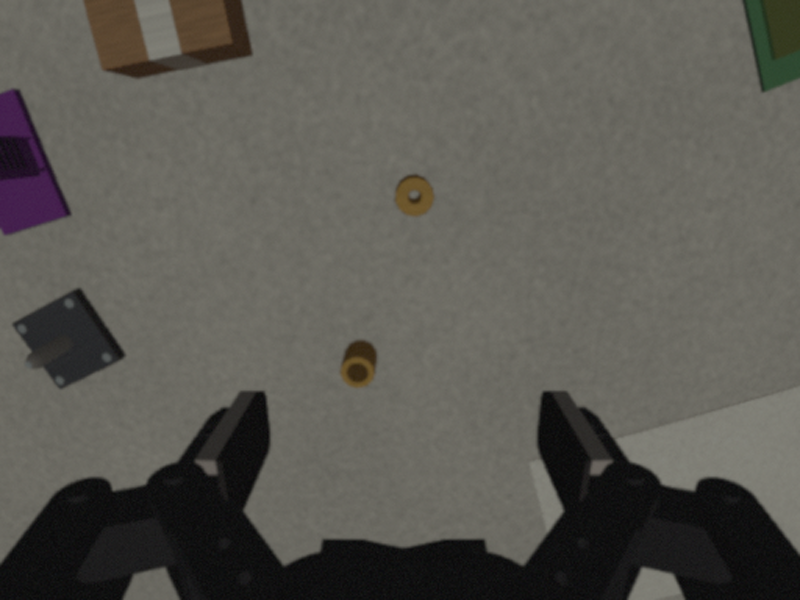

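Candidates in the wrist view are the near bushing at (358,372), with a wide bore and thin wall, and the far one at (414,195), with a small bore. The near one fits bushing_a. I'll confirm it in a crop and measure it.

```bash
python3 - <<'E'
from h import *
s=r.sense();c=cam("wrist",s);im=cv2.imread("pics/w1.png")
hsv=cv2.cvtColor(im,cv2.COLOR_BGR2HSV)
print(hsv[int(383*.64),int(358*.64)],hsv[int(350*.64),int(360*.64)])
m=((hsv[:,:,0]>8)&(hsv[:,:,0]<28)&(hsv[:,:,1]>130)&(hsv[:,:,2]>75)).astype(np.uint8)
for x,y,n in[(229,238,'a'),(265,125,'b')]:
    k=np.zeros_like(m);k[y-22:y+22,x-22:x+22]=m[y-22:y+22,x-22:x+22]
    pts=cv2.findNonZero(k);h=cv2.convexHull(pts);e=cv2.fitEllipse(h)
    print(n,e,cast(c,e[0],36).round(1))
cv2.imwrite("pics/c1.png",np.hstack([cv2.resize(im[80:280,190:310],(360,600),interpolation=3),cv2.resize(cv2.merge([m[80:280,190:310]*255]*3),(360,600),interpolation=0)]))
E
```

```text
[ 20 154  98] [ 18 164  56]
a ((228.44667053222656, 237.00039672851562), (18.68747329711914, 20.126066207885742), 102.33610534667969) [[ 486.6 -257.5   36. ]]
b ((264.6958923339844, 124.80525970458984), (22.633113861083984, 23.93593406677246), 173.1555938720703) [[ 622.8 -301.3   36. ]]
```

View pics/c1.png

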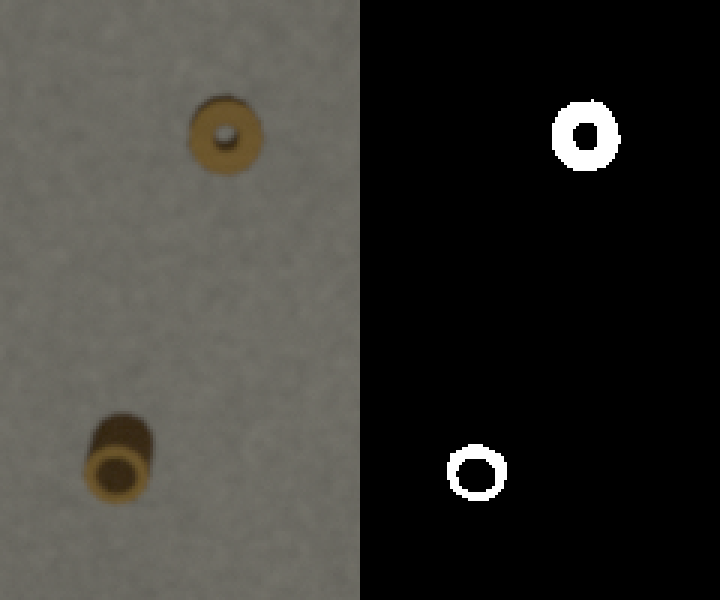

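Confirmed: the near bushing, at about (487,-257), has the wide bore. I'll go above it and turn the jaws roughly to the cassette's x.

```bash
python3 -m jog '[[[0,0,0],[-0.021,-0.010,0.031],1],[[0,0,0],[-0.021,-0.010,0.031],1],[[0,0,0],[-0.021,-0.010,0.031],1],[[0,0,0],[-0.020,-0.010,0.031],1],[[0,0,-0.149],[0,0,0],1],[[0,0,-0.149],[0,0,0],1],[[0,0,-0.149],[0,0,0],1],[[0,0,-0.149],[0,0,0],1],[[0,0,-0.149],[0,0,0],1],[[0,0,-0.149],[0,0,0],1],[[0,0,-0.149],[0,0,0],1],[[0,0,-0.149],[0,0,0],1]]'
python3 - <<'E'
from h import *
c,im,s=shot("wrist","w2");print(s['eef_pos'],s['tcp_rot'])
hsv=cv2.cvtColor(im,cv2.COLOR_BGR2HSV)
m=((hsv[:,:,0]>8)&(hsv[:,:,0]<28)&(hsv[:,:,1]>120)&(hsv[:,:,2]>75)).astype(np.uint8)
k=cv2.connectedComponentsWithStats(m);print(k[2][1:][k[2][1:,4]>50],proj(c,[486.6,-257.5,36]))
i=1+k[2][1:,4].argmax();e=cv2.fitEllipse(cv2.convexHull(cv2.findNonZero((k[1]==i).astype(np.uint8))))
P=cast(c,e[0],36);print(e,P);print(totool(s,P[0]-s['eef_pos']))
E
```

```text
clock: 2.55
eef_pos: [484.2, -259.3, 132.0]
tcp_rot: [-3.141, -0.0, 1.198]
contact_force: [0.5, 0.1, 0.3]
opening: 1.002
grasp_force: 0.0
[ 484.2219361  -259.29303932  132.02589395] [-3.14101580e+00 -7.35235738e-05  1.19794891e+00]
[[422 183  34  32 737]
 [235 193  34  32 498]] [[259.34390266 201.14893081]]
((438.0539855957031, 198.58531188964844), (29.323741912841797, 35.894901275634766), 51.360267639160156) [[ 615.03350198 -305.73121791   36.        ]]
[  4.39590443 138.79535744  95.94616869]
```

```bash
python3 - <<'E'
from h import *
s=r.sense();c=cam("wrist",s);im=cv2.imread("pics/w2.png")
hsv=cv2.cvtColor(im,cv2.COLOR_BGR2HSV)
m=((hsv[:,:,0]>8)&(hsv[:,:,0]<28)&(hsv[:,:,1]>120)&(hsv[:,:,2]>75)).astype(np.uint8);m[:,300:]=0;m[:,:200]=0
e=cv2.fitEllipse(cv2.convexHull(cv2.findNonZero(m)))
P=cast(c,e[0],36);print(e,P);print(totool(s,P[0]-s['eef_pos']))
cv2.imwrite("pics/c2.png",cv2.resize(im[100:300,130:390],(780,600),interpolation=2))
E
```

```text
((251.5869598388672, 208.73304748535156), (31.857711791992188, 34.26408386230469), 91.9282455444336) [[ 478.88514327 -261.0784894    36.        ]]
[-3.58479454 -4.26268536 96.02913015]
```

View pics/c2.png

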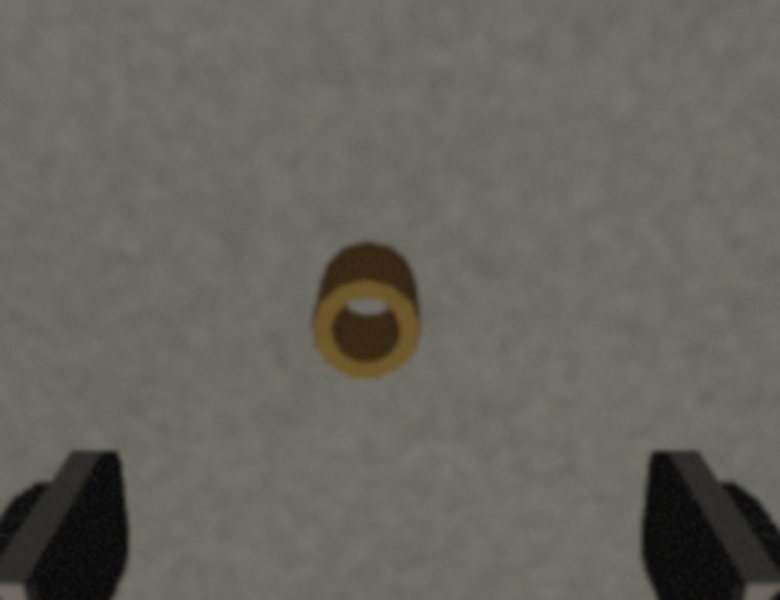

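The crop shows the wide bore with its ring centred at (369,327), a little left of the jaw centre. I'll shift, descend and grip.

```bash
python3 -m jog '[[[0,0,0],[-0.0036,-0.0043,0.020],1],[[0,0,0],[0,0,0.030],1],[[0,0,0],[0,0,0.030],1],[[0,0,0],[0,0,0.020],1],[[0,0,0],[0,0,0],1],[[0,0,0],[0,0,0],-1],[[0,0,0],[0,0,0],-1],[[0,0,0],[0,0,0],-1],[[0,0,0],[0,0,0],-1],[[0,0,0],[0,0,0],-1],[[0,0,0],[0,0,0],-1],[[0,0,0],[0,0,0],-1]]' 60
```

```text
clock: 3.8
eef_pos: [479.6, -261.4, 33.5]
tcp_rot: [3.14, 0.0, 1.192]
contact_force: [-2.1, 1.2, 9.3]
opening: 0.31
grasp_force: 58.4
```

```bash
python3 -m jog '[[[0,0,0],[0,0,-0.030],-1],[[0,0,0],[0,0,-0.038],-1],[[0,0,0],[0,0,-0.040],-1],[[0,0,0],[0,0,-0.040],-1],[[0,0,0],[0.032,-0.0164,0],-1],[[0,0,0],[0.032,-0.0164,0],-1],[[0,0,0],[0.032,-0.0164,0],-1],[[0,0,0],[0.032,-0.0164,0],-1],[[0,0,0],[0.032,-0.0164,0],-1],[[0,0,0],[0,0,0],-1],[[0,0,0],[0,0,0],-1]]'
python3 - <<'E'
from h import *
c,im,s=shot("wrist","w3");print(s['eef_pos'],s['tcp_rot'])
print(proj(c,[[493,-8,56],[493,-8,12]]))
cv2.imwrite("pics/w3b.png",cv2.resize(im,(800,600),interpolation=2))
E
```

```text
clock: 4.9
eef_pos: [462.2, -81.6, 180.7]
tcp_rot: [3.141, 0.0, 1.194]
contact_force: [0.7, 0.1, -1.6]
opening: 0.311
grasp_force: 59.4
[462.20696943 -81.6043904  180.71282377] [3.14076477e+00 5.00491631e-05 1.19372191e+00]
[[258.97273015  93.65757522]
 [258.74222659  93.64007039]]
```

View pics/w3b.png

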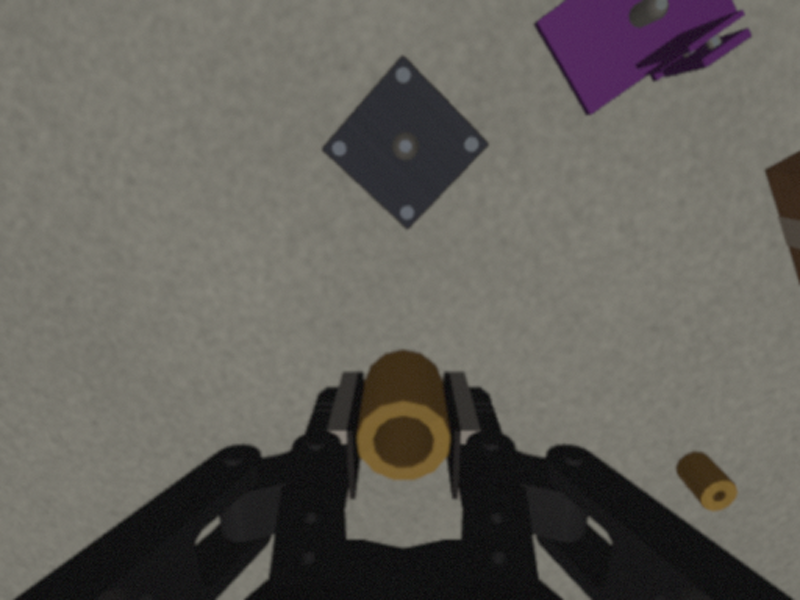

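The gauge pin is at (405,146), with the foot centred on it at (405,145). The held bushing's rim is at (403,441). I'll compute the offset.

```bash
python3 - <<'E'
from h import *
s=r.sense();c=cam("wrist",s);im=cv2.imread("pics/w3.png");hsv=cv2.cvtColor(im,cv2.COLOR_BGR2HSV)
m=((hsv[:,:,0]>8)&(hsv[:,:,0]<28)&(hsv[:,:,1]>120)&(hsv[:,:,2]>75)).astype(np.uint8)
m[:,:210]=0;m[:,310:]=0;m[:250]=0
e=cv2.fitEllipse(cv2.convexHull(cv2.findNonZero(m)));B=cast(c,e[0],s['eef_pos'][2]+2.5)[0];tb=totool(s,B-s['eef_pos']);print(e,tb)
g=(hsv[:,:,2]<75).astype(np.uint8);g[160:]=0
k=cv2.connectedComponentsWithStats(g);i=k[1][85,245] or k[1][105,270];k1=(k[1]==i).astype(np.uint8)
rc=cv2.minAreaRect(cv2.convexHull(cv2.findNonZero(k1)));F=cast(c,rc[0],12)[0];print(rc,F,np.degrees(0))
sub=im[86:102,250:268].mean(2);print(sub.round().astype(int))
w=np.zeros(im.shape[:2]);w[84:104,250:269]=(im[84:104,250:269].mean(2)>58);ys,xs=np.nonzero(w);pc=(xs.mean(),ys.mean());P=cast(c,pc,50)[0];print(pc,P,totool(s,P-s['eef_pos']))
E
```

```text
((257.760986328125, 280.85394287109375), (50.00881576538086, 60.03855514526367), 89.09730529785156) [ 0.16041244  0.428016   -2.49962561]
((258.94610595703125, 91.02510833740234), (78.80393981933594, 78.91436767578125), 43.21009063720703) [494.28741198  -6.65609526  12.        ] 0.0
[[ 49  48  49  49  50  54  54  58  58  58  59  56  55  53  50  49  46  46]
 [ 49  49  49  51  55  57  60  62  62  61  62  60  57  55  53  51  50  46]
 [ 49  47  51  54  57  59  63  66  67  67  68  66  60  58  55  53  50  46]
 [ 47  50  51  56  58  64  70  77  81  83  83  76  67  62  58  53  50  48]
 [ 48  52  56  58  63  70  80  94  98  99  98  92  78  67  62  56  48  50]
 [ 48  51  56  61  66  77  92 102 105 105 107 102  91  75  66  59  53  50]
 [ 47  54  58  63  70  83  97 103 107 109 107 107 101  83  67  59  52  49]
 [ 50  53  58  63  72  85  98 105 106 106 108 106 102  86  68  59  54  50]
 [ 48  53  59  62  70  85  99 104 106 105 105 105  99  84  67  59  56  49]
 [ 47  52  59  63  68  78  92 101 104 105 104 100  92  79  67  58  53  49]
 [ 48  52  57  62  66  74  84  95  99 101 101  93  82  71  64  59  55  48]
 [ 47  49  55  59  64  69  76  80  86  89  89  83  73  68  63  59  54  50]
 [ 47  49  52  58  63  66  70  72  74  75  75  71  68  64  61  57  49  46]
 [ 48  48  49  55  61  64  67  69  70  70  67  66  64  62  57  56  49  49]
 [ 46  46  47  50  56  57  64  65  66  64  66  64  62  57  54  50  48  47]
 [ 48  46  46  46  49  54  56  60  62  61  60  58  59  55  49  50  47  47]]
(np.float64(258.76785714285717), np.float64(93.70833333333333)) [493.13609386  -8.68849323  50.        ] [ 79.7375715    1.28748779 130.66565114]
```

```bash
python3 -m jog '[[[0,0,0],[0.030,0.0004,0],-1],[[0,0,0],[0.030,0.0005,0],-1],[[0,0,0],[0.0196,0,0.020],-1],[[0,0,0],[0,0,0.030],-1],[[0,0,0],[0,0,0.028],-1],[[0,0,0],[0,0,0],-1],[[0,0,0],[0,0,0],-1],[[0,0,0],[0,0,0.008],-1],[[0,0,0],[0,0,0.008],-1],[[0,0,0],[0,0,0],-1]]'
```

```text
clock: 5.95
eef_pos: [492.2, -8.7, 86.0]
tcp_rot: [-3.141, 0.0, 1.191]
contact_force: [-0.6, -0.2, -2.5]
opening: 0.309
grasp_force: 59.5
```

```bash
python3 -m jog '[[[0,0,0],[0,0,0.006],-1],[[0,0,0],[0,0,0.006],-1],[[0,0,0],[0,0,0],-1]]'
```

```text
clock: 6.25
eef_pos: [492.4, -8.3, 73.7]
tcp_rot: [-3.141, -0.0, 1.192]
contact_force: [0.7, 3.2, -3.3]
opening: 0.31
grasp_force: 59.3
```

```bash
python3 -m jog '[[[0,0,0],[0.0006,0,0.008],-1],[[0,0,0],[0,0,0.008],-1],[[0,0,0],[0,0,0.008],-1],[[0,0,0],[0,0,0.002],-1],[[0,0,0],[0,0,0],-1]]'
```

```text
clock: 6.75
eef_pos: [492.4, -8.0, 47.7]
tcp_rot: [-3.141, 0.0, 1.192]
contact_force: [0.0, 0.7, -1.5]
opening: 0.311
grasp_force: 59.5
```

```bash
python3 -m jog '[[[0,0,0],[0,0,0.0015],-1],[[0,0,0],[0,0,0.001],-1],[[0,0,0],[0,0,0.0005],-1],[[0,0,0],[0,0,0],-1]]'
```

```text
clock: 7.15
eef_pos: [492.7, -8.0, 45.6]
tcp_rot: [3.142, 0.0, 1.192]
contact_force: [-0.5, 1.0, 3.3]
opening: 0.31
grasp_force: 60.0
```

```bash
python3 -m jog '[[[0,0,0],[0,0,0.0006],-1],[[0,0,0],[0,0,0],-1],[[0,0,0],[0,0,0],-1],[[0,0,0],[0,0,0],-1]]'
python3 - <<'E'
from h import *
c,im,s=shot("scene","s2")
u=proj(c,[492.7,-8,30])[0].astype(int);print(u)
cr=im[u[1]-50:u[1]+30,u[0]-45:u[0]+45];cv2.imwrite("pics/c3.png",cv2.resize(cr,None,fx=7,fy=7,interpolation=2))
E
```

```text
clock: 7.55
eef_pos: [492.7, -8.0, 45.5]
tcp_rot: [3.141, -0.0, 1.192]
contact_force: [-3.4, -0.0, 12.6]
opening: 0.314
grasp_force: 61.0
[225 200]
```

View pics/c3.png

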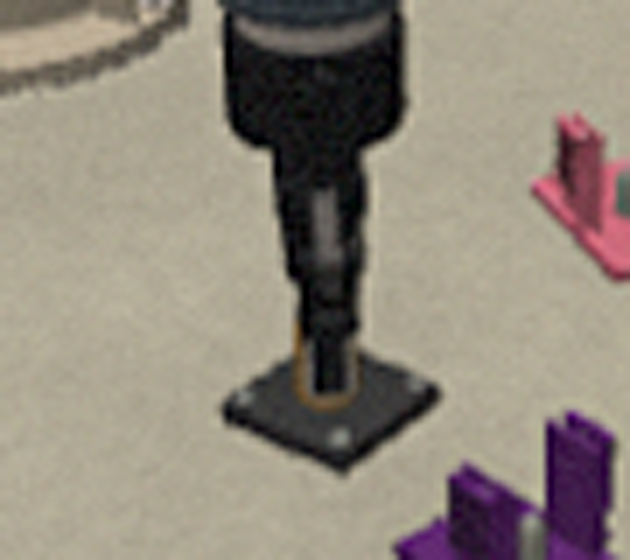

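The bushing is right down on the gauge foot: in the crop its underside meets the foot at (325,400). I'll lift it off and view the cassette.

```bash
python3 -m jog '[[[0,0,0],[0,0,-0.015],-1],[[0,0,0],[0,0,-0.030],-1],[[0,0,0],[0,0,-0.035],-1],[[0,0,0],[0,0,-0.040],-1],[[0,0,0],[0,0,-0.030],-1],[[0,0,0],[0.036,0.004,0],-1],[[0,0,0],[0.036,0.004,0],-1],[[0,0,0],[0.036,0.004,0],-1],[[0,0,0],[0.036,0.004,0],-1],[[0,0,0],[0,0,0],-1],[[0,0,0],[0,0,0],-1]]'
python3 - <<'E'
from h import *
c,im,s=shot("wrist","w4");print(s['eef_pos'],s['tcp_rot'])
cv2.imwrite("pics/w4b.png",cv2.resize(im,(800,600),interpolation=2))
E
```

```text
clock: 8.7
eef_pos: [560.5, 120.4, 194.3]
tcp_rot: [-3.141, 0.001, 1.193]
contact_force: [0.1, -0.5, -1.9]
opening: 0.317
grasp_force: 60.3
[560.53750524 120.35901452 194.29021203] [-3.14106967e+00  5.87919892e-04  1.19338784e+00]
```

View pics/w4b.png

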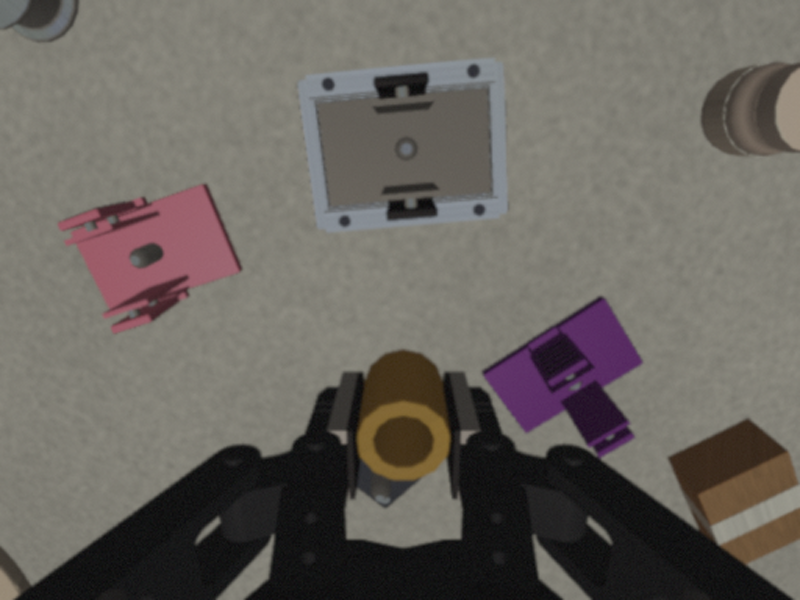

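The view shows the cassette post at (405,148), catches at (402,90) and (411,206), and dock screws at (328,85), (474,71), (480,210) and (344,221). I'll compute the yaw and offset.

```bash
python3 - <<'E'
from h import *
s=r.sense();c=cam("wrist",s);im=cv2.imread("pics/w4.png");hsv=cv2.cvtColor(im,cv2.COLOR_BGR2HSV)
g=im.mean(2)
def dark(x,y,h=7,t=75):
    x=int(x*.64);y=int(y*.64);p=g[y-h:y+h+1,x-h:x+h+1];w=np.clip(p.mean()-10-p,0,None);Y,X=np.mgrid[y-h:y+h+1,x-h:x+h+1];return (w*X).sum()/w.sum(),(w*Y).sum()/w.sum()
b=cast(c,[dark(*q,h=5) for q in[(328,85),(474,71),(480,210),(344,221)]],30)
print(b.round(1),b.mean(0))
for v in(b[1]-b[0],b[2]-b[3],b[0]-b[3],b[1]-b[2]): print(np.arctan2(v[1],v[0]).round(3),np.linalg.norm(v).round(1))
x0,y0=259,95
print(g[y0-9:y0+10,x0-10:x0+11].round().astype(int))
m=((hsv[:,:,0]>8)&(hsv[:,:,0]<28)&(hsv[:,:,1]>120)&(hsv[:,:,2]>75)).astype(np.uint8);m[:,:210]=0;m[:,310:]=0;m[:250]=0
e=cv2.fitEllipse(cv2.convexHull(cv2.findNonZero(m)));B=cast(c,e[0],s['eef_pos'][2]+2.5)[0];print(e,totool(s,B-s['eef_pos']))
E
```

```text
[[563.7 240.2  30. ]
 [640.5 216.9  30. ]
 [618.4 143.9  30. ]
 [541.6 167.2  30. ]] [591.08236123 192.01748157  30.        ]
-0.294 80.3
-0.295 80.3
1.277 76.3
1.277 76.3
[[ 93  93  93  92  93  92  94  92  92  91  89  90  91  93  92  93  92  93
   93  93  93]
 [ 93  93  93  92  94  93  93  90  87  84  81  79  83  86  88  91  92  95
   94  94  94]
 [ 93  94  93  95  94  91  87  82  77  72  70  70  71  76  80  87  91  92
   93  93  94]
 [ 92  93  93  93  92  86  77  72  68  68  69  70  68  68  69  77  84  93
   92  92  93]
 [ 92  93  92  94  90  81  70  69  70  72  76  76  75  71  68  68  76  86
   91  93  93]
 [ 94  94  93  91  82  70  68  73  78  82  89  89  85  79  73  67  69  79
   87  91  93]
 [ 94  94  94  90  77  68  69  78  89  99 104 104 102  94  79  72  65  74
   87  91  93]
 [ 94  93  94  86  75  69  74  86  99 108 112 110 110 104  89  74  65  69
   82  91  92]
 [ 93  94  93  87  74  71  79  89 103 109 112 112 113 108  95  79  68  67
   80  89  93]
 [ 94  94  92  81  74  74  80  96 105 109 110 109 113 109  96  81  68  67
   82  89  93]
 [ 94  95  93  85  74  72  81  94 104 
[... 198 characters left out ...]
 80  71  68  79
   87  92  95]
 [ 94  93  95  92  86  76  72  77  81  86  91  90  86  82  75  69  74  84
   92  93  92]
 [ 95  93  95  93  91  83  76  74  76  78  80  78  77  73  73  76  84  90
   94  95  94]
 [ 96  95  94  95  94  91  87  79  75  74  74  74  73  78  79  84  90  93
   94  94  94]
 [ 96  93  94  96  94  94  93  88  84  82  78  78  81  86  89  91  92  93
   93  93  93]
 [ 93  96  94  95  95  95  94  94  93  91  90  91  90  93  94  93  95  93
   95  94  94]
 [ 94  95  94  94  96  95  94  94  94  95  95  93  94  93  94  95  93  95
   93  94  94]]
((257.7015075683594, 281.0458984375), (51.42283630371094, 60.18963623046875), 89.53424072265625) [ 0.05945057  0.40051122 -2.50041492]
```

```bash
python3 - <<'E'
from h import *
s=r.sense();c=cam("wrist",s)
P=cast(c,(259.7,94.7),40)[0];print(P)
s['tcp_rot'][2]=1.277
print(totool(s,P-s['eef_pos'])-[.06,.4,0], totool(s,[0.2,0.5,0]))
E
```

```text
[591.11601915 192.07952631  40.        ]
[ 78.39244761   8.40857634 154.18161615] [ 5.36493070e-01  4.66358410e-02 -5.33383672e-04]
```

```bash
python3 -m jog '[[[0,0,-0.084],[0,0,0],-1],[[0,0,0],[0.030,0.003,0],-1],[[0,0,0],[0.030,0.003,0],-1],[[0,0,0],[0.0187,0.0024,0],-1],[[0,0,0],[0,0,0.040],-1],[[0,0,0],[0,0,0.040],-1],[[0,0,0],[0,0,0.025],-1],[[0,0,0],[0,0,0.010],-1],[[0,0,0],[0,0,0.005],-1],[[0,0,0],[0,0,0],-1]]'
```

```text
clock: 9.75
eef_pos: [592.1, 192.5, 75.1]
tcp_rot: [3.141, -0.0, 1.275]
contact_force: [0.6, -0.1, -1.3]
opening: 0.311
grasp_force: 60.3
```

```bash
python3 -m jog '[[[0,0,0],[0,-0.001,0.006],-1],[[0,0,0],[0,0,0.005],-1],[[0,0,0],[0,0,0],-1]]'
```

```text
clock: 10.05
eef_pos: [590.7, 193.0, 63.6]
tcp_rot: [-3.142, 0.0, 1.276]
contact_force: [-0.3, -0.4, -1.4]
opening: 0.308
grasp_force: 60.3
```

Ten millimetres on the post with no contact force. I'll go on down.

```bash
python3 -m jog '[[[0,0,0],[0,0,0.006],-1],[[0,0,0],[0,0,0.005],-1],[[0,0,0],[0,0,0.0015],-1],[[0,0,0],[0,0,0.001],-1],[[0,0,0],[0,0,0],-1]]'
```

```text
clock: 10.55
eef_pos: [590.7, 193.0, 50.0]
tcp_rot: [-3.141, 0.0, 1.276]
contact_force: [-0.8, -0.2, -1.0]
opening: 0.313
grasp_force: 60.3
```

```bash
python3 -m jog '[[[0,0,0],[0,0,0.0007],-1],[[0,0,0],[0,0,0],-1],[[0,0,0],[0,0,0],-1]]'; python3 -m jog '[[[0,0,0],[0,0,0],0.2],[[0,0,0],[0,0,0],0.2],[[0,0,0],[0,0,0],0.2],[[0,0,0],[0,0,0],0.2]]'; python3 -m jog '[[[0,0,0],[0,0,-0.010],0.2],[[0,0,0],[0,0,-0.020],0.2],[[0,0,0],[0,0,-0.040],0.2],[[0,0,0],[0,0,-0.040],1],[[0,0,0],[-0.020,0,-0.020],1],[[0,0,0],[-0.020,0,-0.010],1],[[0,0,0],[0,0,0],1],[[0,0,0],[0,0,0],1]]'
python3 - <<'E'
from h import *
c,im,s=shot("wrist","w5");print(s['eef_pos'],s['tcp_rot'])
u=proj(c,[591,192,40])[0].astype(int);print(u)
x=max(u[0]-100,0);y=max(u[1]-75,0);cv2.imwrite("pics/w5b.png",cv2.resize(im[y:y+150,x:x+200],(800,600),interpolation=2))
E
```

```text
clock: 10.85
eef_pos: [590.9, 193.1, 49.7]
tcp_rot: [3.141, -0.0, 1.276]
contact_force: [-0.0, -0.2, -1.3]
opening: 0.308
grasp_force: 60.5
clock: 11.25
eef_pos: [590.8, 193.1, 49.6]
tcp_rot: [3.141, -0.0, 1.276]
contact_force: [-0.3, -0.2, -0.8]
opening: 0.603
grasp_force: 0.0
clock: 12.05
eef_pos: [578.6, 154.1, 189.1]
tcp_rot: [-3.141, 0.0, 1.274]
contact_force: [0.0, 0.1, -0.7]
opening: 1.0
grasp_force: 0.0
[578.62549931 154.05099028 189.08292636] [-3.14092562e+00  1.87977982e-04  1.27439661e+00]
[258 140]
```

View pics/w5b.png

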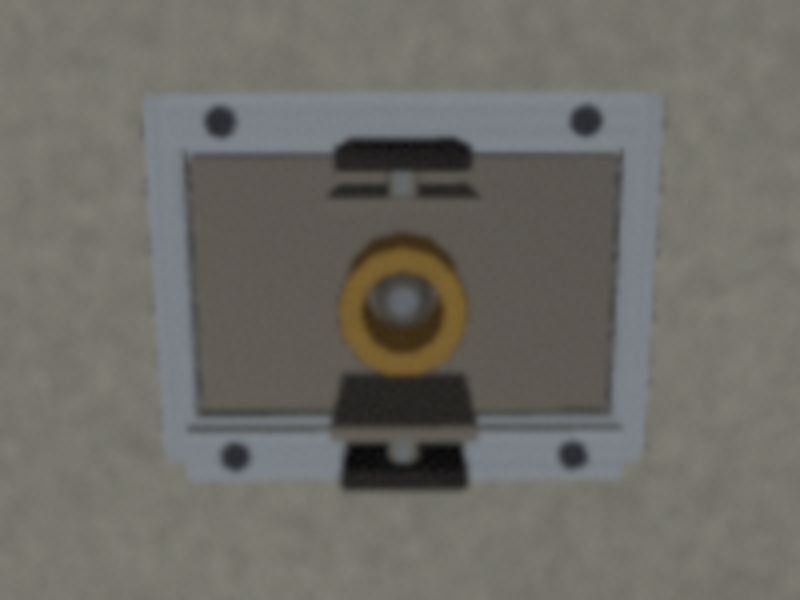

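The bushing sits round the post (ring at (404,312), post tip at (403,300)). Next I'll turn the jaws to the cassette's y.

```bash
python3 -m jog '[[[0,0,-0.143],[0,0,0],1],[[0,0,-0.143],[0,0,0],1],[[0,0,-0.143],[0,0,0],1],[[0,0,-0.143],[0,0,0],1],[[0,0,-0.143],[0,0,0],1],[[0,0,-0.143],[0,0,0],1],[[0,0,-0.143],[0,0,0],1],[[0,0,-0.143],[0,0,0],1],[[0,0,-0.143],[0,0,0],1],[[0,0,-0.143],[0,0,0],1],[[0,0,-0.143],[0,0.020,0],1],[[0,0,0],[-0.001,0.020,0.040],1]]'; python3 -m jog '[[[0,0,0],[0,0,0],1],[[0,0,0],[0,0,0],1]]'
python3 - <<'E'
from h import *
c,im,s=shot("wrist","w6");print(s['eef_pos'],s['tcp_rot'])
print(totool(s,np.array([591.1,192.05,60])-s['eef_pos']))
u=proj(c,[591,192,60])[0].astype(int);print(u)
x=max(u[0]-128,0);y=max(u[1]-96,0);cv2.imwrite("pics/w6b.png",cv2.resize(im[y:y+192,x:x+256],(800,600),interpolation=2))
E
```

```text
clock: 13.3
eef_pos: [597.8, 193.3, 152.5]
tcp_rot: [3.137, 0.006, 2.853]
contact_force: [1.1, -0.2, 0.3]
opening: 1.003
grasp_force: 0.0
clock: 13.5
eef_pos: [593.1, 192.0, 147.5]
tcp_rot: [-3.139, -0.003, 2.85]
contact_force: [0.6, -0.3, 0.4]
opening: 0.995
grasp_force: 0.0
[593.11914428 191.96004273 147.47995524] [-3.13920517 -0.00340748  2.8496532 ]
[ 1.66150276 -0.28610628 87.48705708]
[258 206]
```

View pics/w6b.png

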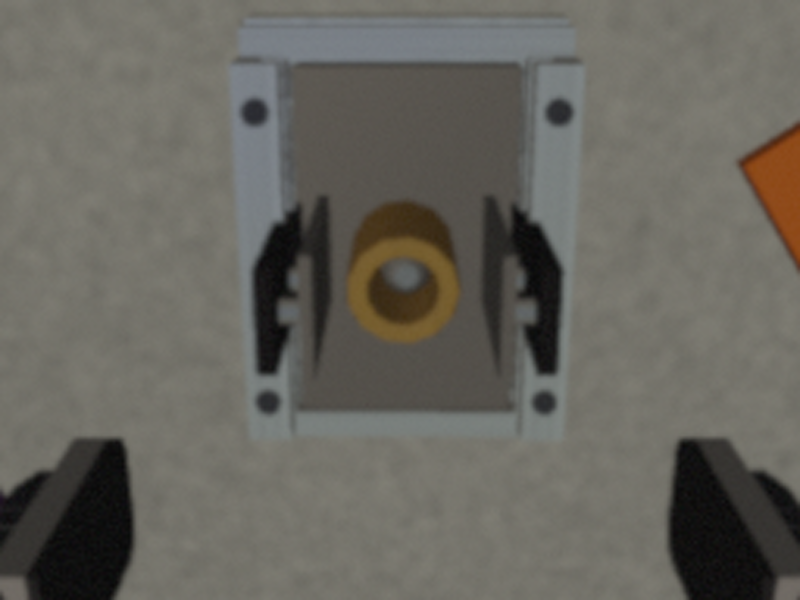

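The catches (outer edges at 255 and 562) lie centred between the jaws at (133, 668). I'll descend.

```bash
python3 -m jog '[[[0,0,0],[0.001,0,0.020],1],[[0,0,0],[0,0,0.020],1],[[0,0,0],[0,0,0.020],1],[[0,0,0],[0,0,0.016],1],[[0,0,0],[0,0,0.010],1],[[0,0,0],[0,0,0],1],[[0,0,0],[0,0,0],1]]'
python3 - <<'E'
from h import *
s=r.sense();print(totool(s,np.array([591.1,192.05,60])-s['eef_pos']),s['tcp_rot'],s['contact_force'])
E
```

```text
clock: 14.25
eef_pos: [593.8, 192.1, 64.0]
tcp_rot: [3.141, 0.0, 2.849]
contact_force: [-0.3, -0.9, -0.3]
opening: 0.999
grasp_force: 0.0
[ 2.54851336 -0.80318863  4.03883963] [3.14126792e+00 4.93364218e-04 2.84861647e+00] [-0.31211776 -0.8947103  -0.25799434]
```

```bash
python3 -m jog '[[[0,0,0],[0.0025,-0.0008,0.003],1],[[0,0,0],[0,0,0],0.85],[[0,0,0],[0,0,0],0.7],[[0,0,0],[0,0,0],0.6]]' 40;python3 -m jog '[[[0,0,0],[0,0,0],0.5],[[0,0,0],[0,0,0],0.4],[[0,0,0],[0,0,0],0.2],[[0,0,0],[0,0,0],0],[[0,0,0],[0,0,0],0],[[0,0,0],[0,0,0],0],[[0,0,0],[0,0,0],0]]'
```

```text
clock: 14.65
eef_pos: [591.2, 192.5, 61.0]
tcp_rot: [3.14, 0.001, 2.849]
contact_force: [-0.6, 2.4, 0.4]
opening: 0.803
grasp_force: 1.4
clock: 15.35
eef_pos: [591.9, 193.2, 62.7]
tcp_rot: [3.139, 0.002, 2.849]
contact_force: [-4.3, 4.8, 18.6]
opening: 0.643
grasp_force: 39.4
```

```bash
python3 -m jog '[[[0,0,0],[0,0,-0.002],-0.2],[[0,0,0],[0,0,-0.002],-0.2],[[0,0,0],[0,0,-0.004],-0.2],[[0,0,0],[0,0,-0.004],-0.2],[[0,0,0],[0,0,0],-0.2]]' 50
```

```text
clock: 15.85
eef_pos: [590.7, 192.3, 72.4]
tcp_rot: [3.141, -0.0, 2.849]
contact_force: [0.4, 4.6, -1.4]
opening: 0.619
grasp_force: 55.4
```

```bash
python3 -m jog '[[[0,0,0],[0,0,-0.002],-0.2],[[0,0,0],[0,0,0],-0.2]]'; python3 - <<'E'
from h import *
c,im,s=shot("wrist","w7");c2,im2,_=shot("scene","s7")
u=proj(c2,[591,192,40])[0].astype(int)
a=cv2.resize(im[130:330,160:360],(400,400),interpolation=2);b=cv2.resize(im2[u[1]-40:u[1]+40,u[0]-40:u[0]+40],(400,400),interpolation=2)
cv2.imwrite("pics/w7b.png",np.hstack([a,b]))
E
```

```text
clock: 16.05
eef_pos: [590.6, 192.3, 74.1]
tcp_rot: [3.141, -0.0, 2.849]
contact_force: [1.3, 5.2, -3.6]
opening: 0.624
grasp_force: 54.8
```

View pics/w7b.png

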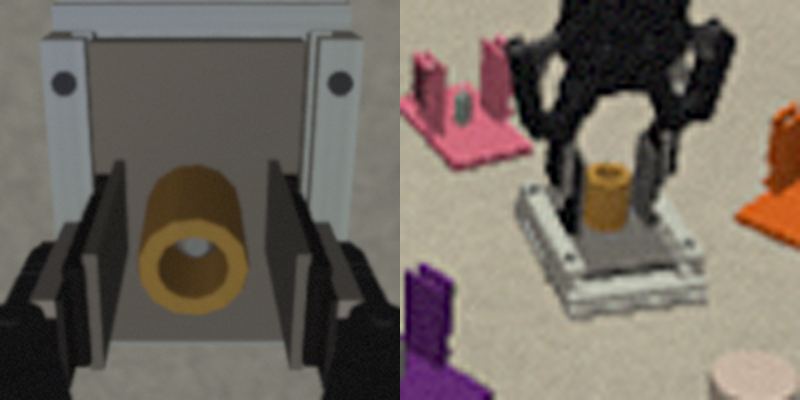

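The wrist crop shows both jaws on the paddles at (85,270) and (320,270) and the base raised, with the bushing on its post. I'll continue lifting.

```bash
python3 -m jog '[[[0,0,0],[0,0.0005,-0.004],-0.2],[[0,0,0],[0,0.0005,-0.004],-0.2],[[0,0,0],[0,0,-0.006],-0.2],[[0,0,0],[0,0,-0.008],-0.2],[[0,0,0],[0,0,0],-0.2]]'
```

```text
clock: 16.65
eef_pos: [591.6, 192.9, 97.9]
tcp_rot: [3.141, 0.001, 2.849]
contact_force: [0.2, -0.6, -3.6]
opening: 0.62
grasp_force: 55.2
```

Free of the dock, with the wrist force at the loaded cassette's weight (about 4 N).

```bash
python3 -m jog '[[[0,0,0],[0,0,-0.008],-0.2],[[0,0,0],[0,0,-0.015],-0.2],[[0,0,0],[0,0,-0.018],-0.2],[[0,0,0],[0,0,-0.018],-0.2],[[0,0,0],[0,0,-0.015],-0.2],[[0,0,0],[0,0,-0.008],-0.2],[[0,0,0],[0,0,-0.004],-0.2],[[0,0,0],[0,0,0],-0.2],[[0,0,0],[0,0,0],-0.2],[[0,0,0],[0,0,0],-0.2],[[0,0,0],[0,0,0],-0.2]]'
python3 - <<'E'
from h import *
c,im,s=shot("wrist","w8");c2,im2,_=shot("scene","s8")
print(s['eef_pos'],s['tcp_rot'],np.abs(s['qvel']).max())
u=proj(c2,[591,192,130])[0].astype(int)
a=cv2.resize(im[130:330,160:360],(400,400),interpolation=2);b=cv2.resize(im2[u[1]-35:u[1]+45,u[0]-40:u[0]+40],(400,400),interpolation=2)
cv2.imwrite("pics/w8b.png",np.hstack([a,b]))
E
```

```text
clock: 17.75
eef_pos: [590.7, 192.8, 181.8]
tcp_rot: [-3.141, -0.001, 2.849]
contact_force: [-0.4, 0.2, -3.7]
opening: 0.619
grasp_force: 55.1
[590.6634604  192.84250505 181.76532423] [-3.14088670e+00 -1.03165545e-03  2.84880848e+00] 0.003748645698205561
```

View pics/w8b.png

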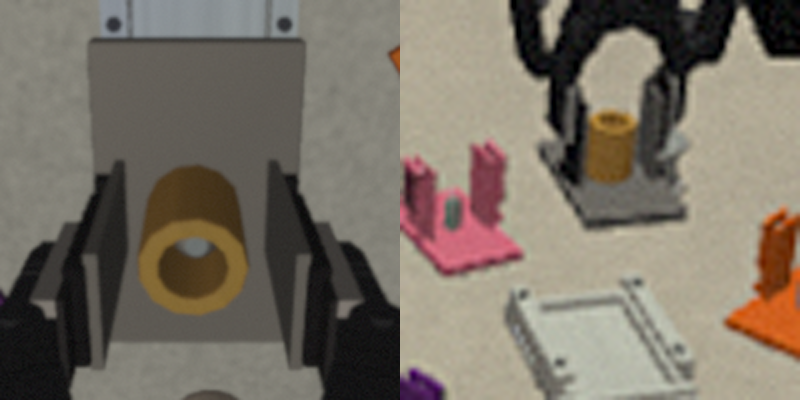

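The cassette hangs level, gripped by both catches, with the bushing on its post at (192,240). The empty dock is below and the underside is about 128 mm up. I'll hand in.

```bash
python3 -c "
from rig import r
print(r.sign_off())"
```

```text
the job is handed in; nothing more can be done
None
```

I handed the job in at about 18 s: the wide-bore bushing went fully down over the gauge pin, then over the cassette's post. The arm now holds the cassette by both catches, apparently level and still, its underside about 128 mm above the bench and the bushing still on its post. The narrow-bored bushing, carton, jar and spool were not touched.

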